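# Swap the air sampler's battery pack

## Robot

A 6-joint arm with a two-finger parallel gripper is mounted at the origin on a cart in front of the work surface, level with it; the furniture and walls round the work are solid. World frame = base frame: x ahead of the robot, y to its left, z up, the work surface at z = 0. Lengths are in m, angles in degrees, forces in N, time in s.
With the tool pointing down it reaches from about 0.35 to 0.875 m from the base axis. Payload 4.2 kg.
Tool frame: the origin (TCP) lies on the front face of the gripper's body, between the roots of the fingers; the fingertips stand 70 mm ahead of it and the grasp point (between the pads) lies 51 mm ahead of it; z points along the fingers, y is the line along which they close (so a half turn about z gives the same grasp; the last joint's range is limited). The gripper opens to 87 mm and grips with 3 to 60 N. Pads are 19 mm wide; open, the fingers measure 117 mm over their backs; the gripper's body (75 mm by 190 mm) begins 51 mm behind the grasp point.
Start: joints at [14.817, 22.042, 0.453, 0, -68.411, -14.817], TCP at [0.625, 0, 0.292] pointing down, gripper open.
Joint ranges: [-179.83, 179.83], [-69.29, 118.12], [-61.27, 80.66], [-181.25, 117.63], [-171.15, -9.14], [-177.46, 177.46]. Speed limits (degrees/s): [159.86, 159.86, 180, 180, 180, 180].

## Interface

Orientations are given as a 3x3 rotation matrix whose columns are the frame's x, y, z axes.
In Python, from station import r gives the robot as it stands.
- The arm moves only by the shell command python3 -m pendant 'ROWS' [OPENING]. ROWS is JSON, a list of rows, each a list of 2 entries, a list of its own where there are three numbers: the shift along the tool's x, y, z in mm, then the turn, a rotation vector about the tool's x, y, z in rad. A call has 1 to 10 rows; each row is the pose to reach, as a shift and turn from the pose commanded when the call began, along the tool's axes at that moment; what a row does not reach only later rows make up. A row lasts 1/10 s, in which the tool goes at most 50 mm and 8.59 degrees, less where a joint would pass 70% of its speed; a pose out of reach is approached as far as the arm can. A call with a gripper value outside its range is refused whole. OPENING is the opening, from 0 (shut) to 1 (fully open), set as the call begins (- or left out, the last holds). The fingers move at their own pace and stop on an object; the grip force is fixed at half the most. Time passes only in rows, so rows that repeat a pose let the fingers close. It gives the time, the measured TCP pose, the force, the opening and the grip force at its end, in the units of the state.
- r.sense(): the state, without advancing time (a new reading comes with each control period).
- r.capture(name): name is "scene" or "side" or "wrist"; returns a dict with "frame" (420x560x3 uint8, red, green, blue), "vertical_fov" (degrees; the focal length in pixels is half the picture's height over the tangent of half this angle, whatever the lens; pixels are square), "cx", "cy" (the principal point, pixels), "rvec" (rotation vector, rad) and "tvec" (3), from world to camera coordinates, as OpenCV has them. Camera axes: x right, y down, z forward; pixel columns grow to the right and rows downward; lengths in m; the calibration is good to about 2 mm. A picture is of the moment at which its call begins. There is no depth.
- r.finish_job(): hands the job in; it is judged then, once.
The state is a dict: "time_s": time; "joints": joint angles; "joint_velocities": joint speeds; "effort": joint torques, N m; "tcp_pos": TCP position; "ee_rot": TCP orientation; "wrist_force": force on the tool from outside, world axes, zero at the start; "moment": the same for the moment, N m; "gripper_width": opening from 0.0 (shut) to 1.0 (fully open); "gripper_force": force on a finger pad.
Only numpy, scipy, OpenCV 4.12 (cv2) and the standard library are available. Lean on these libraries where they do the work, as an engineer would, in place of code of your own. Each camera call takes 0.05 s, during which the arm holds its last target. There are 200 camera calls.

## Task

Swap the battery pack of the air sampler: draw the spent pack down off the sampler's sloping shoe and slide it into the empty charger until it clicks home. Then draw the charged pack out of the other charger and slide it up onto the sampler's shoe until it clicks fully home and stays there by itself. Leave the bottle, the jar, the dishes and everything else that stands about where they are.

Things in the scene. Friction and masses are not known exactly. Their poses are not given: they have to be found in the camera images.
- pack_spent: Spent battery pack, 80 x 50 x 46 mm, 0.2 to 0.34 kg: black below, grey above, orange seam; red and dark squares on top near its tail. Starts home on the sampler. Origin: centre of its underside; x along it to the end that goes first onto a rail, y across, z up to its top (46 mm). Its long sides (y = +-25 mm) are flat with fine ribs near the tail, for gripping 4 to 44 mm up.
- pack_charged: Charged pack, the same but four green squares; starts home in a charger. In the underside of each pack runs a T-channel, open only at the +x end, 65 mm long: 31 mm wide from z = 4 to 11.5 mm, with a 20 mm slot below. It has 1.5 mm play each side of the rail head and 1.5 mm in height.
- sampler_shoe: Shoe on the sloping front of the white air sampler (fixed, 104 mm wide). Origin: where the origin of a home pack lies, 105 mm above the worktop. x: the way a pack is pushed home, rising 29 degrees to the rear; y across; z out of the slope, 29 degrees off vertical; a home pack's axes match. The console lies 6 mm or more below z = 0. Unclicked, a pack slides down and off.
- charger_full_shoe: Level shoe on the grey charger (fixed, 78 mm wide, 126 mm long, top 37 mm high, back block 56 mm high) that holds the charged pack at the start. Origin: where the origin of a home pack lies, 45 mm above the worktop. x: the way a pack is pushed home, towards the charger's back; z up. Rail and detent as on the sampler.
- charger_free_shoe: Level shoe, the same, on the charger that is empty at the start; origin and axes likewise. Every shoe has a steel T-rail along x: head 28 mm wide, 6 mm thick, 4.3 to 10.3 mm above the origin, on a 12 mm neck; end stop at x = +42 mm, 50 mm wide, up to z = +30 mm.
- sampler_rail_tip (a point): open end of the sampler's rail, mid head, at x = -20, y = 0, z = +7 mm of its shoe (every shoe alike); the head tapers over its last 12 mm. A home pack must be drawn 60 mm along -x to be off the rail and free to lift; to go on, it starts with its origin 62 mm or more down -x at y = z = 0 of the shoe.
- sampler_head (a point): top centre of the sampler's round perforated metal head, 100 mm wide, behind its shoe, about 0.17 m above the worktop; the console reaches 50 mm further back
- sampler_shoe_ball (a joint): how far the sampler's detent ball is pressed in, m: 0 = out (also with no pack), 0 to 0.0015 with a pack home = in the pack's notch (clicked). Over the last 15 mm of travel the pack's end presses it in by up to 0.003, against a spring: 5 to 10 N push a pack over it, either way. It clicks 1 to 2 mm before the end stop.
- charger_free_shoe_ball (a joint): the same for the charger that is empty at the start
- amber_bottle: bystander, to be left alone: amber glass bottle with black cap, 42 mm wide, 88 mm high; origin at the centre of its underside
- sample_jar: bystander, to be left alone: clear jar with white lid, 46 mm wide, 62 mm high; origin at the centre of its underside
- red_bulb: bystander, to be left alone: dark red rubber pipette bulb standing, 44 mm wide, 68 mm high; origin at the centre of its underside
- petri_dish_a: bystander, to be left alone: petri dish lying flat, 59 mm wide, 14 mm high; origin at the centre of its underside
- petri_dish_b: bystander, to be left alone: petri dish lying flat, 59 mm wide, 14 mm high; origin at the centre of its underside

How it is judged:
By the outcome, as a careful person would: the job done as asked, in the order asked, and still so for the second after the job is handed in, with the robot touching nothing.
It also fails if it takes over 67 s, if anything falls off the work surface, if the arm or the gripper's body presses on something with over 40 N, if the wrist force passes 120 N, or if a joint passes its speed limit or range.

## Working session

There is one attempt and no reset: what is moved stays moved. The work goes in short steps, Python scripts to look and compute and a shell command to move; the robot and the scene stay as the last step left them, time stands still between calls to the robot, and variables do not carry over. Pictures are saved under pics/ and viewed, at most 11 in all, crops included, and the job is handed in when it is done.

```bash
ls; mkdir -p pics; python3 - <<'E'
from station import r
import cv2,numpy as np
s=r.sense();print({k:np.round(v,3).tolist() for k,v in s.items()})
for n in ["scene","side","wrist"]:
    c=r.capture(n);cv2.imwrite(f"pics/{n}0.png",c["frame"][:,:,::-1]);R=cv2.Rodrigues(np.array(c["rvec"]))[0]
    print(n,c["vertical_fov"],c["cx"],c["cy"],(-R.T@np.array(c["tvec"]).ravel()).round(3),R[2].round(3))
E
```

```text
pics
{'time_s': 0.0, 'joints': [14.818, 22.091, 0.379, -0.027, -68.412, -14.815], 'joint_velocities': [0.02, 0.095, -0.009, 0.009, -0.171, -0.013], 'effort': [0.001, -39.066, 18.74, 4.22, 0.011, -0.0], 'tcp_pos': [0.625, 0.0, 0.291], 'ee_rot': [[-0.0, -1.0, -0.002], [-1.0, 0.0, -0.0], [0.0, 0.002, -1.0]], 'wrist_force': [-0.101, -0.231, 0.243], 'moment': [0.028, -0.028, 0.016], 'gripper_force': 0.0, 'gripper_width': 1.002}
scene 44.080130204257244 275.17464909523613 202.0768416919783 [0.034 0.719 0.557] [ 0.485 -0.771 -0.414]
side 50.2272644742744 275.6201166259117 210.6148554118984 [ 0.514 -1.099  0.606] [ 0.047  0.895 -0.443]
wrist 63.5071732918538 281.56481918805343 207.30316051150672 [ 0.625 -0.071  0.385] [-0.001  0.258 -0.966]
```

View pics/scene0.png

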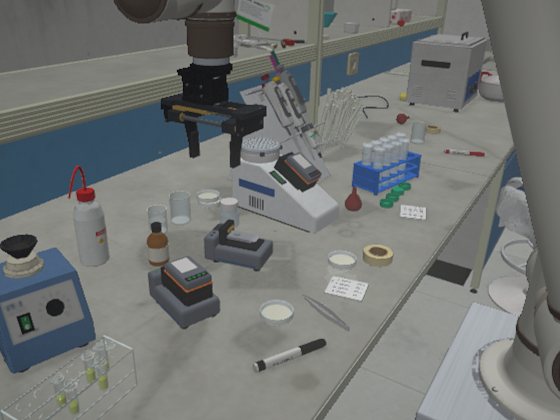

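View pics/side0.png

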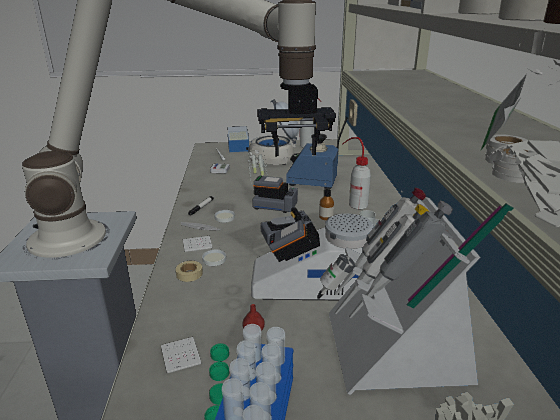

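View pics/wrist0.png

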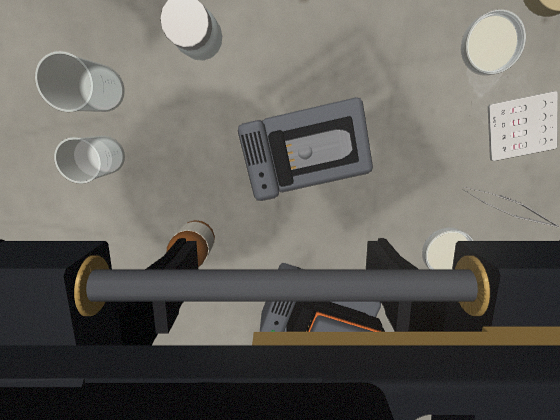

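The scene shows the sampler with the spent pack (scene ≈ (297,170), head (262,147)), the full charger at (185,285) and the empty one at (240,245). The wrist view shows the empty charger from above, with its rail at ≈ (320,150) and its back block to the left, which is +x. I'll get a coarse triangulation next.

```bash
cat > h.py <<'E'
import cv2,numpy as np
from scipy.spatial.transform import Rotation as Ro
from station import r
class Cam:
    def __init__(s,n,save=None):
        c=r.capture(n);s.im=c["frame"];s.R=cv2.Rodrigues(np.array(c["rvec"],float))[0];s.t=np.array(c["tvec"],float).ravel()
        s.f=s.im.shape[0]/2/np.tan(np.radians(c["vertical_fov"]/2));s.c=np.array([c["cx"],c["cy"]]);s.o=-s.R.T@s.t
        if save: cv2.imwrite("pics/"+save+".png",s.im[:,:,::-1])
    def ray(s,uv):
        uv=np.atleast_2d(uv).astype(float);d=np.c_[(uv-s.c)/s.f,np.ones(len(uv))]@s.R
        return d/np.linalg.norm(d,axis=1)[:,None]
    def plane(s,uv,p,n=(0,0,1)):
        p=np.array(p,float) if np.ndim(p) else np.array([0,0,p]);n=np.array(n,float);d=s.ray(uv)
        return s.o+d*((p-s.o)@n/(d@n))[:,None]
    def proj(s,P):
        q=np.atleast_2d(P)@s.R.T+s.t;return q[:,:2]/q[:,2:]*s.f+s.c
def tri(a,ua,b,ub):
    da,db=a.ray(ua)[0],b.ray(ub)[0];A=np.c_[da,-db];k=np.linalg.lstsq(A,b.o-a.o,rcond=None)[0]
    p,q=a.o+k[0]*da,b.o+k[1]*db;return (p+q)/2,np.linalg.norm(p-q)
def shoe(o,yaw,tilt=0):  # shoe frame: yaw about Z, nose-up tilt (deg)
    return np.array(o,float),Ro.from_euler('ZY',[yaw,-tilt],degrees=True).as_matrix()
FL=np.diag([-1.,1,-1])  # tool x=-shoe x, y=shoe y, z=-shoe z
def go(pos,R,cur=None):
    s=r.sense();p0,R0=(np.array(s["tcp_pos"]),np.array(s["ee_rot"])) if cur is None else cur
    sh=R0.T@(np.array(pos)-p0)*1000;rv=Ro.from_matrix(R0.T@R).as_rotvec()
    print("shift",sh.round(1).tolist(),"turn",rv.round(4).tolist(),"deg",np.degrees(np.linalg.norm(rv)).round(1))
E
python3 - <<'E'
from h import *
a,b,w=Cam("scene"),Cam("side"),Cam("wrist")
for n,u,v in [("head",(262,146),(350,228)),("spent top",(298,167),(290,232)),("fullpack top",(186,268),(270,182))]:
    print(n,*tri(a,u,b,v))
print("free charger base corners z.037",w.plane([(361,97),(372,170)],.037).round(3).tolist())
print("rail ends z.055",w.plane([(288,153),(352,146)],.055).round(3).tolist())
print("block back corners z.056",w.plane([(239,125),(259,199)],.056).round(3).tolist())
# blobs: orange seam in all
for n,c in (("scene",a),("side",b),("wrist",w)):
    h=cv2.cvtColor(c.im,cv2.COLOR_RGB2HSV);m=cv2.inRange(h,(4,140,120),(14,255,255))
    k,_,st,ce=cv2.connectedComponentsWithStats(m)
    print(n,[(st[i].tolist(),ce[i].round(0).tolist()) for i in range(1,k) if st[i,4]>15])
E
```

```text
head [ 0.71017176 -0.28784763  0.15783346] 0.0036926698194162453
spent top [ 0.58840385 -0.25730022  0.13770968] 0.0008111428785886026
fullpack top [0.56475153 0.15593811 0.0844374 ] 0.0026579379545916305
free charger base corners z.037 [[0.547, -0.089, 0.037], [0.531, -0.018, 0.037]]
rail ends z.055 [[0.618, -0.037, 0.055], [0.557, -0.044, 0.055]]
block back corners z.056 [[0.665, -0.063, 0.056], [0.647, 0.008, 0.056]]
scene [([291, 167, 18, 17, 18], [300.0, 175.0]), ([164, 270, 49, 23, 84], [187.0, 284.0])]
side [([272, 230, 33, 22, 38], [290.0, 242.0])]
wrist [([168, 236, 23, 13, 56], [178.0, 240.0]), ([309, 312, 72, 20, 179], [341.0, 322.0])]
```

```bash
python3 - <<'E'
from h import *
b=Cam("side")
print("rack base",b.plane([(345,385),(332,322)],0.0).round(3).tolist(),"rack top-left edge if z=.2,.3",b.plane([(410,200)],.2).round(3),b.plane([(410,200)],.3).round(3))
o,R=shoe((.61,-.262,.105),-14,29)
print(R.round(3)); p=o+R@[.02,0,.2]; print(p); go(p,R@FL)
E
```

```text
rack base [[0.658, -0.552, 0.0], [0.663, -0.391, 0.0]] rack top-left edge if z=.2,.3 [[ 0.847 -0.248  0.2  ]] [[ 0.765 -0.457  0.3  ]]
[[ 0.849  0.242 -0.47 ]
 [-0.212  0.97   0.117]
 [ 0.485 -0.     0.875]]
[ 0.53289105 -0.24277458  0.28962013]
shift [242.8, 92.0, 2.4] turn [0.4585, -0.3584, 1.7714] deg 106.8
```

```bash
P='[[243,92,2],[0.4585,-0.3584,1.7714]]'
python3 -m pendant '[[[121,46,1],[0.2292,-0.1792,0.8857]],[[121,46,1],[0.2292,-0.1792,0.8857]],[[121,46,1],[0.2292,-0.1792,0.8857]],[[243,92,2],[0.4585,-0.3584,1.7714]],[[243,92,2],[0.4585,-0.3584,1.7714]],[[243,92,2],[0.4585,-0.3584,1.7714]],[[243,92,2],[0.4585,-0.3584,1.7714]],[[243,92,2],[0.4585,-0.3584,1.7714]],[[243,92,2],[0.4585,-0.3584,1.7714]],[[243,92,2],[0.4585,-0.3584,1.7714]]]'
python3 - <<'E'
from h import *
o,R=shoe((.61,-.262,.105),-14,29)
go(o+R@[.02,0,.2],R@FL)
E
```

```text
time_s: 1.35
tcp_pos: [0.5328, -0.2434, 0.2906]
ee_rot: [[-0.904, -0.098, 0.417], [-0.12, 0.992, -0.027], [-0.411, -0.074, -0.909]]
wrist_force: [0.9, -0.2, 0.5]
gripper_width: 1.002
gripper_force: 0.0
shift [0.3, 0.7, 0.9] turn [0.0882, -0.0676, 0.3395] deg 20.5
```

```bash

python3 -m pendant '[[[0,1,1],[0.0882,-0.0676,0.3395]],[[0,1,1],[0.0882,-0.0676,0.3395]],[[0,1,1],[0.0882,-0.0676,0.3395]],[[0,1,1],[0.0882,-0.0676,0.3395]]]'
python3 - <<'E'
from h import *
w=Cam("wrist","w1")
E
```

```text
time_s: 1.75
tcp_pos: [0.5324, -0.2416, 0.2887]
ee_rot: [[-0.852, 0.234, 0.468], [0.204, 0.972, -0.115], [-0.482, -0.003, -0.876]]
wrist_force: [0.2, -1.4, 1.0]
gripper_width: 0.999
gripper_force: 0.0
```

View pics/w1.png

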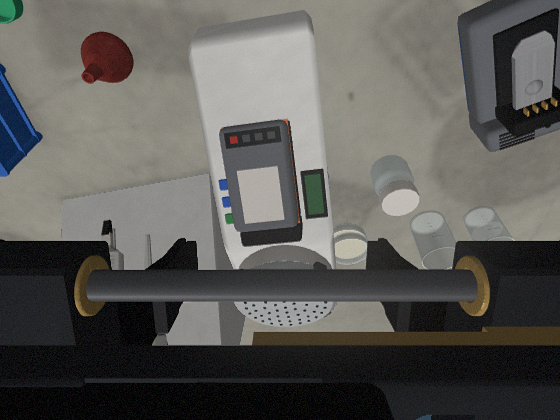

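The view shows the pack's top from tail (220,129)-(287,120) to its nose near (300,228), and the image's right is +y. I'll segment the grey top face and cast it onto the plane 46 mm above the shoe.

```bash
python3 - <<'E'
from h import *
im=cv2.imread("pics/w1.png")[:,:,::-1].copy();h=cv2.cvtColor(im,cv2.COLOR_RGB2HSV)
for row in (160,200,228): print(row,[(x,im[row,x].tolist()) for x in range(212,316,4)])
print([(y,im[y,235].tolist()) for y in range(116,132,2)],[(y,im[y,245].tolist()) for y in range(216,250,3)])
E
```

```text
160 [(212, [183, 181, 178]), (216, [186, 186, 183]), (220, [182, 180, 179]), (224, [81, 83, 85]), (228, [87, 88, 92]), (232, [89, 90, 94]), (236, [92, 91, 95]), (240, [86, 86, 91]), (244, [88, 89, 90]), (248, [91, 92, 94]), (252, [89, 90, 93]), (256, [94, 94, 98]), (260, [96, 97, 99]), (264, [91, 92, 96]), (268, [91, 95, 97]), (272, [91, 93, 97]), (276, [91, 95, 99]), (280, [95, 95, 97]), (284, [88, 91, 93]), (288, [76, 78, 76]), (292, [90, 60, 46]), (296, [186, 182, 179]), (300, [184, 185, 180]), (304, [184, 181, 180]), (308, [184, 184, 181]), (312, [183, 182, 176])]
200 [(212, [99, 98, 98]), (216, [145, 144, 141]), (220, [190, 190, 185]), (224, [48, 79, 150]), (228, [45, 77, 147]), (232, [91, 92, 96]), (236, [89, 89, 93]), (240, [84, 86, 92]), (244, [178, 172, 169]), (248, [178, 173, 168]), (252, [176, 172, 166]), (256, [178, 174, 167]), (260, [174, 174, 167]), (264, [177, 173, 167]), (268, [175, 171, 166]), (272, [175, 171, 163]), (276, [178, 176, 169]), (280, [180, 175, 168]), (284, [87, 87, 91]), (288, [85, 87, 91]), (292, [75, 76, 79]), (296, [82, 67, 59]), (300, [183, 181, 178
[... 390 characters left out ...]
9, 95]), (272, [90, 93, 95]), (276, [85, 84, 89]), (280, [53, 52, 51]), (284, [44, 43, 42]), (288, [40, 41, 41]), (292, [34, 38, 36]), (296, [42, 41, 41]), (300, [38, 37, 37]), (304, [184, 182, 180]), (308, [182, 180, 175]), (312, [183, 182, 179])]
[(116, [181, 179, 176]), (118, [177, 175, 172]), (120, [180, 180, 176]), (122, [177, 175, 173]), (124, [172, 170, 169]), (126, [55, 55, 57]), (128, [68, 69, 71]), (130, [78, 82, 85])] [(216, [176, 173, 167]), (219, [177, 173, 168]), (222, [177, 172, 166]), (225, [92, 92, 96]), (228, [90, 91, 94]), (231, [91, 94, 96]), (234, [39, 37, 36]), (237, [41, 41, 45]), (240, [42, 40, 39]), (243, [41, 36, 40]), (246, [108, 108, 104]), (249, [194, 193, 190])]
```

```bash
cat >> h.py <<'E'
def rect(w,m,o,R,z,hull=True):
    "largest blob of mask m cast on plane z of shoe frame -> centre, size, yaw in shoe frame (mm,deg)"
    cs=cv2.findContours(m,cv2.RETR_EXTERNAL,cv2.CHAIN_APPROX_NONE)[0];c=max(cs,key=cv2.contourArea)[:,0]
    P=(w.plane(c,o+R@[0,0,z],R[:,2])-o)@R*1000
    (cx,cy),(a,b),t=cv2.minAreaRect(P[:,:2].astype(np.float32))
    if a<b:a,b,t=b,a,t+90
    t=(t+90)%180-90;return np.round([cx,cy,a,b,t],2)
def greymask(w,lo,hi,box):
    im=w.im.astype(int);v=im.max(2);s=v-im.min(2);m=((v>=lo)&(v<=hi)&(s<16)).astype(np.uint8)*255
    k=np.zeros_like(m);x0,y0,x1,y1=box;k[y0:y1,x0:x1]=m[y0:y1,x0:x1];return cv2.morphologyEx(k,cv2.MORPH_OPEN,np.ones((3,3)))
E
python3 - <<'E'
from h import *
w=Cam("wrist");o,R=shoe((.61,-.262,.105),-14,29)
print("top",rect(w,greymask(w,80,112,(205,110,305,237)),o,R,.046))
print("label",rect(w,greymask(w,160,190,(238,160,284,226)),o,R,.046))
print("corners",((w.plane([(220,129),(287,120),(300,228),(233,235)],o+R@[0,0,.046],R[:,2])-o)@R*1000).round(1).tolist())
# head: find its world pos on plane
print(w.proj(o+R@[[-.04,-.025,.046],[-.04,.025,.046],[.04,.025,.046],[.04,-.025,.046]]@np.eye(3)) if 0 else w.proj((R@np.array([[-.04,-.025,.046],[-.04,.025,.046],[.04,.025,.046],[.04,-.025,.046]]).T).T+o).round(0).tolist())
E
```

```text
top [ -5.52 -16.77  76.23  46.59   7.49]
label [  5.41 -15.16  40.72  29.86   7.5 ]
corners [[-41.8, -43.6, 46.0], [-48.4, 3.9, 46.0], [31.6, 14.8, 46.0], [37.7, -36.6, 46.0]]
[[246.0, 132.0], [317.0, 132.0], [313.0, 238.0], [248.0, 238.0]]
```

```bash
cat >> h.py <<'E'
def locate(w,m,yaw,tilt,oz,H=.046,z0=(.6,0),n=4):
    "shoe origin and yaw from the pack-top mask"
    o=np.array([*z0,oz])
    for _ in range(n):
        _,R=shoe(o,yaw,tilt);q=rect(w,m,o,R,H)
        c=o+R@[q[0]/1e3,q[1]/1e3,H];C=w.plane(w.proj(c),oz+H*R[2,2])[0];o=C-R@[0,0,H]
        yaw+=np.degrees(np.arctan(np.tan(np.radians(q[4]))/np.cos(np.radians(tilt))))
    return o.round(4),round(yaw,2),q
E
python3 - <<'E'
from h import *
w=Cam("wrist")
o,yaw,q=locate(w,greymask(w,80,112,(205,110,305,237)),-14,29,.105,z0=(.61,-.262));print(o,yaw,q)
ol,yl,ql=locate(w,greymask(w,160,190,(238,160,284,226)),-14,29,.105,z0=(.61,-.262));print(ol,yl,ql)
_,R=shoe(o,yaw,29);print("label in shoe",((ol-o)@R*1000).round(1)); go(o+R@[-.02,0,.075+.06],R@FL)
E
```

```text
[ 0.5989 -0.2732  0.105 ] -5.39 [ 0.    0.   75.82 46.06 -0.  ]
[ 0.6136 -0.2753  0.105 ] -5.19 [-0.    0.   41.06 30.51 -0.  ]
label in shoe [13.  -0.7 -7.2]
shift [46.8, -26.5, 61.3] turn [-0.071, -0.0016, -0.1236] deg 8.2
```

```bash

python3 -m pendant '[[[15,-9,20],[-0.035,0,-0.062]],[[47,-26.5,61],[-0.071,-0.0016,-0.1236]],[[47,-26.5,61],[-0.071,-0.0016,-0.1236]],[[47,-26.5,61],[-0.071,-0.0016,-0.1236]],[[47,-26.5,61],[-0.071,-0.0016,-0.1236]]]'
python3 - <<'E'
from h import *
w=Cam("wrist","w2");o,R=shoe((.5989,-.2732,.105),-5.39,29);go(o+R@[-.02,0,.076],R@FL)
E
```

```text
time_s: 2.4
tcp_pos: [0.5165, -0.2657, 0.2139]
ee_rot: [[-0.87, 0.095, 0.483], [0.083, 0.995, -0.047], [-0.485, -0.001, -0.874]]
wrist_force: [0.6, 0.3, -0.5]
gripper_width: 0.999
gripper_force: 0.0
shift [0.9, 0.0, 59.8] turn [-0.0009, 0.0017, -0.0001] deg 0.1
```

View pics/w2.png

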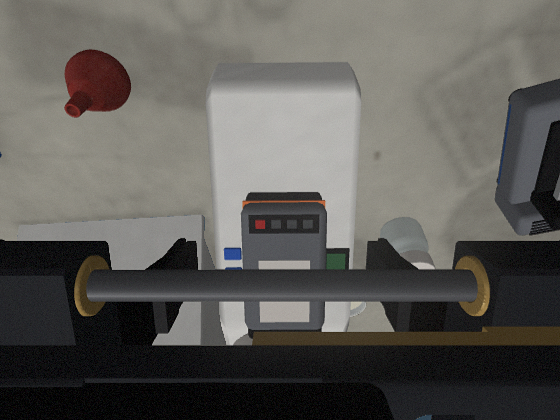

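The pack is centred between the fingers: tail edges at columns 242 and 326, fingers at 197 and 367. Next I descend and grip.

```bash

python3 -m pendant '[[[0,0.5,25],[0,0,0]],[[0,0.5,45],[0,0,0]],[[0,0.5,56],[0,0,0]],[[0,0.5,59],[0,0,0]],[[0,0.5,59],[0,0,0]]]'
python3 -m pendant '[[[0,0,0],[0,0,0]],[[0,0,0],[0,0,0]],[[0,0,0],[0,0,0]],[[0,0,0],[0,0,0]],[[0,0,0],[0,0,0]],[[0,0,0],[0,0,0]]]' 0
python3 - <<'E'
from h import *
s=r.sense();o,R=shoe((.5989,-.2732,.105),-5.39,29);print("F shoe",(R.T@s["wrist_force"]).round(1),"tcp shoe",((np.array(s["tcp_pos"])-o)@R*1000).round(2));go(o+R@[-.085,0,.077],R@FL)
E
```

```text
time_s: 2.95
tcp_pos: [0.5446, -0.2672, 0.1621]
ee_rot: [[-0.871, 0.094, 0.483], [0.082, 0.996, -0.046], [-0.485, -0.0, -0.875]]
wrist_force: [0.7, 0.2, 0.3]
gripper_width: 0.998
gripper_force: 0.0
time_s: 3.55
tcp_pos: [0.5441, -0.2674, 0.1617]
ee_rot: [[-0.871, 0.095, 0.482], [0.083, 0.995, -0.046], [-0.484, 0.0, -0.875]]
wrist_force: [-0.8, 0.4, 0.9]
gripper_width: 0.571
gripper_force: 29.9
F shoe [-0.3  0.3  1.2] tcp shoe [-20.73   0.63  76.3 ]
shift [64.3, -0.7, -0.7] turn [-0.0003, -0.0004, -0.0011] deg 0.1
```

```bash

python3 -m pendant '[[[2,0,0],[0,0,0]],[[5,0,0],[0,0,0]],[[8,0,0],[0,0,0]],[[12,0,0],[0,0,0]],[[16,0,0],[0,0,0]],[[22,0,0],[0,0,0]],[[29,0,0],[0,0,0]],[[37,0,0],[0,0,0]],[[46,0,0],[0,0,0]],[[55,0,0],[0,0,0]]]'
python3 -m pendant '[[[10,0,0],[0,0,0]],[[15,0,0],[0,0,0]],[[15,0,0],[0,0,0]]]'
python3 - <<'E'
from h import *
s=r.sense();o,R=shoe((.5989,-.2732,.105),-5.39,29);print("F shoe",(R.T@s["wrist_force"]).round(1),"tcp shoe",((np.array(s["tcp_pos"])-o)@R*1000).round(2))
Cam("side","s1")
E
```

```text
time_s: 4.55
tcp_pos: [0.4952, -0.2626, 0.1343]
ee_rot: [[-0.871, 0.095, 0.481], [0.083, 0.995, -0.046], [-0.484, 0.0, -0.875]]
wrist_force: [-0.1, 0.2, -2.4]
gripper_width: 0.567
gripper_force: 29.9
time_s: 4.85
tcp_pos: [0.4823, -0.2615, 0.1272]
ee_rot: [[-0.871, 0.096, 0.481], [0.084, 0.995, -0.046], [-0.483, 0.001, -0.875]]
wrist_force: [-0.2, 0.4, -2.2]
gripper_width: 0.573
gripper_force: 29.9
F shoe [-1.3  0.4 -1.8] tcp shoe [-91.67   0.65  76.22]
```

```bash

python3 -m pendant '[[[0,0,-30],[0,0,0]],[[0,0,-80],[0,0,0]],[[0,0,-90],[0,0,0]],[[0,0,-90],[0,0,0]]]'
python3 - <<'E'
from h import *
o,R=shoe((.574,-.041,.045),13,0);go(o+R@[.075,0,.175],R@FL)
E
```

```text
time_s: 5.3
tcp_pos: [0.4401, -0.2575, 0.2088]
ee_rot: [[-0.868, 0.095, 0.487], [0.082, 0.995, -0.047], [-0.489, -0.001, -0.872]]
wrist_force: [1.1, -0.1, -2.9]
gripper_width: 0.573
gripper_force: 29.9
shift [-165.9, 251.9, 80.0] turn [-0.083, 0.5065, -0.3145] deg 34.5
```

```bash

python3 -m pendant '[[[-20,40,0],[0,0.05,0]],[[-42,80,10],[0,0.15,-0.05]],[[-83,126,30],[-0.04,0.25,-0.16]],[[-166,252,80],[-0.083,0.5065,-0.3145]],[[-166,252,80],[-0.083,0.5065,-0.3145]],[[-166,252,80],[-0.083,0.5065,-0.3145]],[[-166,252,80],[-0.083,0.5065,-0.3145]],[[-166,252,80],[-0.083,0.5065,-0.3145]],[[-166,252,80],[-0.083,0.5065,-0.3145]],[[-166,252,80],[-0.083,0.5065,-0.3145]]]'
python3 - <<'E'
from h import *
w=Cam("wrist","w3");o,R=shoe((.574,-.041,.045),13,0);go(o+R@[.075,0,.175],R@FL)
E
```

```text
time_s: 6.3
tcp_pos: [0.6463, -0.0245, 0.2155]
ee_rot: [[-0.975, -0.224, -0.008], [-0.224, 0.975, 0.002], [0.007, 0.003, -1.0]]
wrist_force: [-0.5, 0.1, -2.6]
gripper_width: 0.572
gripper_force: 29.9
shift [-1.0, 0.5, -3.9] turn [0.003, -0.0062, -0.0013] deg 0.4
```

View pics/w3.png

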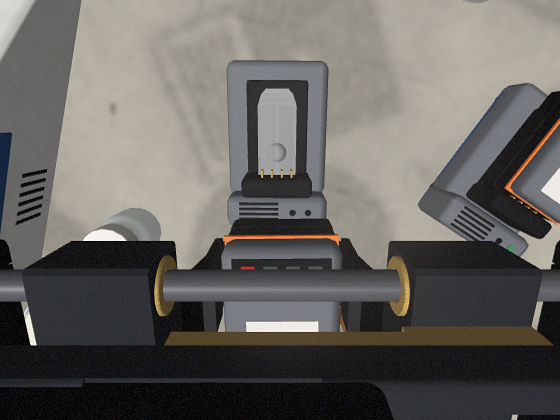

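The empty charger is seen cleanly: rail cols 257–298, tip at row ≈ 88, end stop at row ≈ 175. The carried pack sits at cols 225–340. Next I measure the rail's mid-line.

```bash
python3 - <<'E'
from h import *
w=Cam("wrist");g=w.im.mean(2)
print("row100",g[100,225:330:3].round(0).tolist());print("row150",g[150,225:330:3].round(0).tolist());print("col268",[(y,round(g[y,270])) for y in range(56,200,4)])
def mid(y,thr,lo,hi):
    k=np.where(g[y,lo:hi]>thr)[0]; return lo+k[0]-.5,lo+k[-1]+.5
pts=[];W=[]
for y in range(104,164,4):
    a,b=mid(y,110,250,306);P=w.plane([(a,y),(b,y)],.0553);pts.append(P.mean(0));W.append(np.linalg.norm(P[0]-P[1])*1e3)
pts=np.array(pts);v=np.polyfit(pts[:,0],pts[:,1],1);print("rail width",np.round(W,1),"yaw",np.degrees(np.arctan(v[0])),"res",np.abs(np.polyval(v,pts[:,0])-pts[:,1]).max())
print("line y at x=.575",np.polyval(v,.575))
print("tip row88",w.plane([(277,88)],.0553),"end stop front top z.075 / rail meets",w.plane([(277,174)],.075))
print("base front edge z.037",w.plane([(230,62),(326,62)],.037))
s=r.sense();T=np.array(s["tcp_pos"]);print(T,np.array(s["ee_rot"]).round(4).tolist())
# pack lateral: own tail top edge in tool frame
E
```

```text
row100 [148.0, 101.0, 129.0, 129.0, 130.0, 130.0, 128.0, 138.0, 49.0, 54.0, 52.0, 42.0, 168.0, 162.0, 163.0, 164.0, 166.0, 164.0, 164.0, 165.0, 166.0, 168.0, 165.0, 171.0, 50.0, 50.0, 47.0, 44.0, 129.0, 129.0, 128.0, 128.0, 124.0, 96.0, 76.0]
row150 [157.0, 158.0, 125.0, 127.0, 133.0, 129.0, 126.0, 131.0, 45.0, 50.0, 49.0, 94.0, 160.0, 165.0, 162.0, 164.0, 162.0, 165.0, 158.0, 135.0, 104.0, 162.0, 154.0, 160.0, 50.0, 51.0, 50.0, 41.0, 126.0, 128.0, 128.0, 130.0, 109.0, 80.0, 165.0]
col268 [(56, 145), (60, 115), (64, 115), (68, 132), (72, 126), (76, 132), (80, 48), (84, 49), (88, 101), (92, 169), (96, 168), (100, 164), (104, 166), (108, 163), (112, 161), (116, 167), (120, 164), (124, 164), (128, 166), (132, 164), (136, 168), (140, 165), (144, 165), (148, 161), (152, 162), (156, 162), (160, 164), (164, 162), (168, 166), (172, 169), (176, 21), (180, 34), (184, 47), (188, 50), (192, 49), (196, 40)]
rail width [28.  28.1 28.2 28.3 28.3 28.4 28.5 28.6 27.9 27.3 27.4 27.4 27.5 27.6
 27.7] yaw 12.691975894854234 res 0.00035043478175316584
line y at x=.575 -0.044698643573833075
tip row88 [[ 0.55809908 -0.04849659  0.0553    ]] end stop front top z.075 / rail meets [[ 0.61505158 -0.03544652  0.075     ]]
base front edge z.037 [[ 0.5465781  -0.08728789  0.037     ]
 [ 0.53050398 -0.01733396  0.037     ]]
[ 0.64626206 -0.02497423  0.21662006] [[-0.9747, -0.2235, -0.0059], [-0.2235, 0.9747, 0.0016], [0.0054, 0.0029, -1.0]]
```

```bash
python3 - <<'E'
from h import *
a=Cam("scene");print("dish",a.plane([(342,260),(277,313),(377,255)],.014).round(3).tolist(),"bottle base",a.plane([(158,265)],0).round(3),"card,tweezers",a.plane([(330,300),(305,296)],0).round(3).tolist())
o,R=shoe((.5776,-.0441,.045),12.7,0)
print("pack corners",[(o+R@[x,y,0]).round(3).tolist() for x in(-135,-55) for y in(-25,25)] if 0 else [(o+R@np.array([x,y,0])).round(3).tolist() for x in(-.135,-.055) for y in(-.025,.025)])
p=o+R@[-.0957-.020,0,0];p[2]=.170;go(p,R@FL);print(p)
E
```

```text
dish [[0.405, -0.13, 0.014], [0.419, 0.094, 0.014], [0.353, -0.19, 0.014]] bottle base [[0.716 0.078 0.   ]] card,tweezers [[0.369, -0.01, 0.0], [0.414, 0.005, 0.0]]
pack corners [[0.451, -0.098, 0.045], [0.44, -0.049, 0.045], [0.529, -0.081, 0.045], [0.518, -0.032, 0.045]]
shift [186.7, -3.0, 47.9] turn [0.0028, -0.0048, 0.0037] deg 0.4
[ 0.46473065 -0.06953621  0.17      ]
```

```bash

python3 -m pendant '[[[60,-1,0],[0.0028,-0.0048,0.0037]],[[110,-2,0],[0.0028,-0.0048,0.0037]],[[150,-3,0],[0.0028,-0.0048,0.0037]],[[187,-3,48],[0.0028,-0.0048,0.0037]],[[187,-3,85],[0.0028,-0.0048,0.0037]],[[187,-3,110],[0.0028,-0.0048,0.0037]],[[187,-3,125],[0.0028,-0.0048,0.0037]],[[187,-3,130],[0.0028,-0.0048,0.0037]],[[187,-3,130],[0.0028,-0.0048,0.0037]]]'
python3 -m pendant '[[[0,0,2],[0,0,0]],[[0,0,4],[0,0,0]],[[0,0,4],[0,0,0]]]'
python3 - <<'E'
from h import *
o,R=shoe((.5776,-.0441,.045),12.7,0);s=r.sense();print("tcp shoe",((np.array(s["tcp_pos"])-o)@R*1000).round(2));go(s["tcp_pos"],R@FL)
E
```

```text
time_s: 7.35
tcp_pos: [0.4646, -0.0692, 0.0879]
ee_rot: [[-0.975, -0.221, 0.0], [-0.221, 0.975, -0.0], [-0.0, -0.0, -1.0]]
wrist_force: [-0.2, -0.0, -1.5]
gripper_width: 0.572
gripper_force: 29.9
time_s: 7.65
tcp_pos: [0.4649, -0.0688, 0.0843]
ee_rot: [[-0.975, -0.221, 0.001], [-0.221, 0.975, 0.0], [-0.001, -0.0, -1.0]]
wrist_force: [0.7, -0.5, -2.5]
gripper_width: 0.573
gripper_force: 29.9
tcp shoe [-115.34    0.72   39.27]
shift [0.0, 0.0, 0.0] turn [-0.0001, 0.0012, 0.0012] deg 0.1
```

Now I step down in 1 mm increments until contact.

```bash

python3 -m pendant '[[[0,0,2.5],[0,0,0]],[[0,0,4.5],[0,0,0]],[[0,0,4.5],[0,0,0]]]' | grep -E 'tcp|force'
for i in 1 2 3 4 5 6; do python3 -m pendant '[[[0,0,0.7],[0,0,0]],[[0,0,0.7],[0,0,0]]]' | grep -E 'tcp_pos|wrist'; done
```

```text
tcp_pos: [0.4645, -0.0688, 0.079]
wrist_force: [-0.4, 0.3, -2.8]
gripper_force: 29.9
tcp_pos: [0.4647, -0.0688, 0.0787]
wrist_force: [-1.4, -0.2, -1.4]
tcp_pos: [0.4647, -0.0687, 0.0785]
wrist_force: [-1.4, 0.4, 4.4]
tcp_pos: [0.465, -0.0687, 0.0783]
wrist_force: [-2.7, 0.2, 8.1]
tcp_pos: [0.4653, -0.0687, 0.078]
wrist_force: [-1.9, 1.3, 11.6]
tcp_pos: [0.4653, -0.0687, 0.0779]
wrist_force: [-3.6, 2.0, 16.4]
tcp_pos: [0.4654, -0.0687, 0.0779]
wrist_force: [-6.2, 3.0, 21.3]
```

```bash

python3 -m pendant '[[[0,-0.7,-6],[0,0,0]],[[0,-0.7,-30],[0,0.0012,0]],[[0,-0.7,-47],[0,0.0012,0.001]],[[0,-0.7,-47],[0,0.0012,0.001]],[[0,-0.7,-47],[0,0.0012,0.001]]]'
cat > st.py <<'E'
from h import *
import sys
S={"free":((.5776,-.0441,.045),12.7,0),"samp":((.5989,-.2732,.105),-5.39,29)}
def st(n,tgt=None):
    o,R=shoe(*S[n]);s=r.sense();print("t",s["time_s"],"tcp shoe",((np.array(s["tcp_pos"])-o)@R*1000).round(2),"F",(R.T@s["wrist_force"]).round(1),"M",(R.T@s["moment"]).round(2),"w",round(s["gripper_width"],3))
    if tgt is not None: go(o+R@(np.array(tgt)/1000),R@FL)
if __name__=="__main__": st(sys.argv[1],eval(sys.argv[2]) if len(sys.argv)>2 else None)
E
python3 st.py free [-90,0,77.9]
```

```text
time_s: 9.65
tcp_pos: [0.4645, -0.0695, 0.1217]
ee_rot: [[-0.976, -0.22, -0.001], [-0.22, 0.976, -0.0], [0.001, 0.0, -1.0]]
wrist_force: [-0.8, -0.2, -3.6]
gripper_width: 0.569
gripper_force: 30.0
t 9.65 tcp shoe [-1.1593e+02  1.0000e-01  7.6750e+01] F [-0.8 -0.  -3.6] M [ 0.   -0.06  0.05] w 0.569
shift [-25.9, -0.1, -1.2] turn [0.0002, -0.0011, -0.0002] deg 0.1
```

```bash

python3 -m pendant '[[[-12,0,-1.2],[0,0,0]],[[-24,0,-1.2],[0,0,0]],[[-28,0,-1.2],[0,0,0]],[[-28,0,-1.2],[0,0,0]]]' >/dev/null; python3 st.py free
for i in 1 2 3 4; do python3 -m pendant '[[[-2,0,0],[0,0,0]],[[-4,0,0],[0,0,0]]]' >/dev/null; python3 st.py free; done
```

```text
t 10.05 tcp shoe [-86.62   0.11  77.59] F [-0.7  0.1 -2. ] M [-0.04 -0.02 -0.02] w 0.572
t 10.25 tcp shoe [-8.391e+01  8.000e-02  7.799e+01] F [ 0.1 -0.5 -2.6] M [-0.02 -0.03 -0.01] w 0.57
t 10.45 tcp shoe [-7.955e+01  5.000e-02  7.833e+01] F [-0.4  0.3 -3.5] M [-0.01 -0.08 -0.03] w 0.575
t 10.65 tcp shoe [-7.546e+01  7.000e-02  7.831e+01] F [-0.4 -0.3 -2.1] M [-0.04 -0.04 -0.  ] w 0.577
t 10.85 tcp shoe [-7.143e+01  6.000e-02  7.826e+01] F [-0.4 -0.8 -2. ] M [-0.09 -0.04  0.  ] w 0.572
```

```bash

python3 -m pendant '[[[-5,0,0.5],[0,0,0]],[[-10,0,0.5],[0,0,0]],[[-15,0,0.5],[0,0,0]],[[-20,0,0.5],[0,0,0]],[[-25,0,0.5],[0,0,0]]]' >/dev/null; python3 st.py free
for i in 1 2 3; do python3 -m pendant '[[[-3,0,0],[0,0,0]],[[-6,0,0],[0,0,0]]]' >/dev/null; python3 st.py free; done
```

```text
t 11.35 tcp shoe [-4.610e+01  7.000e-02  7.766e+01] F [-0.3  0.1 -3. ] M [-0.05 -0.09 -0.02] w 0.571
t 11.55 tcp shoe [-40.49   0.08  77.6 ] F [-1.  -0.3 -1.1] M [-0.09  0.46 -0.05] w 0.575
t 11.75 tcp shoe [-3.752e+01  3.000e-02  7.710e+01] F [-7.   0.5  2.7] M [-0.05  1.52  0.  ] w 0.571
t 11.95 tcp shoe [-28.56  -0.08  78.09] F [-2.  -0.9  0.6] M [-0.05  0.39 -0.  ] w 0.573
```

```bash

for i in 1 2 3 4; do python3 -m pendant '[[[-1.5,0,0],[0,0,0]],[[-3,0,0],[0,0,0]]]' >/dev/null; python3 st.py free; done
```

```text
t 12.15 tcp shoe [-2.472e+01  7.000e-02  7.803e+01] F [ 0.8 -0.4  1.1] M [-0.06 -0.08 -0.02] w 0.57
t 12.35 tcp shoe [-21.47   0.16  77.93] F [ 0.8 -0.2 -1. ] M [-0.06 -0.3  -0.09] w 0.569
t 12.55 tcp shoe [-19.84   0.19  77.27] F [-0.4  0.4 -1.1] M [-0.04  0.07  0.05] w 0.571
t 12.75 tcp shoe [-18.85   0.13  76.94] F [-7.1  0.5  2.5] M [0.17 1.78 0.  ] w 0.571
```

```bash

for i in 1 2 3; do python3 -m pendant '[[[-0.7,0,0],[0,0,0]],[[-1.5,0,0],[0,0,0]]]' >/dev/null; python3 st.py free; done; python3 -c "
from h import *
Cam('scene','sc1');w=Cam('side','s2')"
```

```text
t 12.95 tcp shoe [-1.834e+01  4.000e-02  7.702e+01] F [-7.9 -0.1  4.1] M [-0.01  2.08  0.06] w 0.568
t 13.15 tcp shoe [-1.775e+01  4.000e-02  7.698e+01] F [-10.2   1.7   5.3] M [ 0.25  2.56 -0.01] w 0.576
t 13.35 tcp shoe [-1.748e+01  7.000e-02  7.682e+01] F [-12.    1.5   7.7] M [ 0.4   3.37 -0.04] w 0.574
```

```bash
python3 - <<'E'
from h import *
w=Cam("wrist");a=cv2.imread("pics/sc1.png")
c1=cv2.resize(a[180:300,180:320],None,fx=2.85,fy=2.85);c2=w.im[:,:,::-1][40:382,100:480]
cv2.imwrite("pics/c1.png",np.hstack([c1,cv2.resize(c2,(380,342))]))
E
```

```text
(no output)
```

View pics/c1.png

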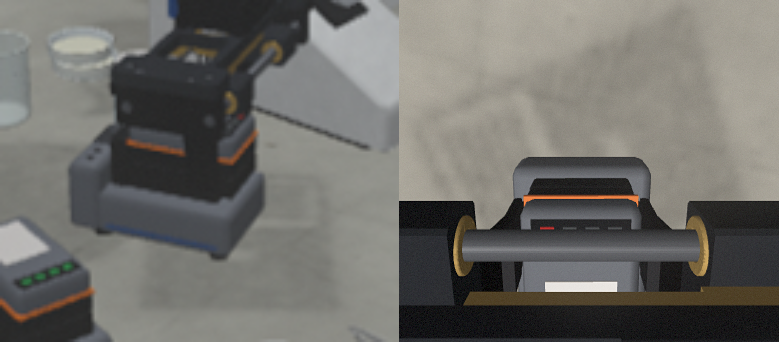

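```bash

python3 -m pendant '[[[-2,0,0],[0,0,0]],[[-4,0,0],[0,0,0]],[[-4,0,0],[0,0,0]]]' >/dev/null; python3 st.py free
python3 -m pendant '[[[4,0,0],[0,0,0]],[[8,0,0],[0,0,0]],[[8,0,0],[0,0,0]]]' >/dev/null; python3 st.py free
for i in 1 2 3; do python3 -m pendant '[[[1,0,0],[0,0,0]],[[2,0,0],[0,0,0]]]' >/dev/null; python3 st.py free; done
```

```text
t 13.8 tcp shoe [-16.62   0.11  76.65] F [-18.    2.5  12.3] M [0.74 5.08 0.05] w 0.58
t 14.1 tcp shoe [-1.800e+01  4.000e-02  7.732e+01] F [-5.7  1.   1.9] M [ 0.07  1.55 -0.03] w 0.573
t 14.3 tcp shoe [-1.827e+01  6.000e-02  7.730e+01] F [-2.  -0.  -1.8] M [-0.16  0.66 -0.1 ] w 0.572
t 14.5 tcp shoe [-18.99   0.15  77.34] F [ 1.  -0.2 -6.2] M [-0.08 -0.2  -0.03] w 0.573
t 14.7 tcp shoe [-21.18   0.24  77.43] F [ 4.2  0.4 -8.5] M [-0.04 -0.77  0.03] w 0.569
```

```bash

python3 -m pendant '[[[-4,0,0],[0,0,0]],[[-8,0,0],[0,0,0]],[[-12,0,0],[0,0,0]],[[-12,0,0],[0,0,0]]]' >/dev/null; python3 st.py free
python3 -m pendant '[[[-9,0,0.5],[0,0,0]],[[7,0,0.5],[0,0,0]],[[7,0,0.5],[0,0,0]]]' >/dev/null; python3 st.py free
```

```text
t 15.1 tcp shoe [-1.687e+01  4.000e-02  7.665e+01] F [-14.3   1.6   4.7] M [0.38 4.05 0.  ] w 0.574
t 15.4 tcp shoe [-18.62  -0.    77.05] F [-1.1  0.6 -6.2] M [-0.11  0.48 -0.01] w 0.573
```

```bash

python3 -m pendant '[[[0,0,0],[0,0,0]],[[0,0,0],[0,0,0]],[[0,0,0],[0,0,0]],[[0,0,0],[0,0,0]]]' 1
python3 -m pendant '[[[0,0,-20],[0,0,0]],[[0,0,-55],[0,0,0]],[[0,0,-100],[0,0,0]],[[0,0,-120],[0,0,0]],[[0,0,-120],[0,0,0]]]' | grep tcp
python3 - <<'E'
from h import *
o,R=shoe((.565,.156,.045),-31,0);p=o+R@[.07,0,.2];print(p);go(p,R@FL)
E
```

```text
time_s: 15.8
tcp_pos: [0.5619, -0.0476, 0.1228]
ee_rot: [[-0.975, -0.22, 0.001], [-0.22, 0.975, -0.0], [-0.001, -0.0, -1.0]]
wrist_force: [-0.5, -0.3, -0.0]
gripper_width: 0.853
gripper_force: 0.0
tcp_pos: [0.5631, -0.0475, 0.2466]
[0.62500171 0.11994733 0.245     ]
shift [-97.4, 149.7, 2.2] turn [0.0018, 0.0081, 0.7637] deg 43.8
```

```bash

python3 -m pendant '[[[-97,150,2],[0.002,0.008,0.764]],[[-97,150,2],[0.002,0.008,0.764]],[[-97,150,2],[0.002,0.008,0.764]],[[-97,150,2],[0.002,0.008,0.764]],[[-97,150,2],[0.002,0.008,0.764]],[[-97,150,2],[0.002,0.008,0.764]],[[-97,150,2],[0.002,0.008,0.764]],[[-97,150,2],[0.002,0.008,0.764]]]'
python3 -c "
from h import *
Cam('wrist','w4')"
```

```text
time_s: 17.1
tcp_pos: [0.6224, 0.1192, 0.2397]
ee_rot: [[-0.857, 0.515, -0.01], [0.515, 0.857, -0.001], [0.008, -0.006, -1.0]]
wrist_force: [-0.5, -0.1, 0.4]
gripper_width: 0.998
gripper_force: 0.0
```

View pics/w4.png

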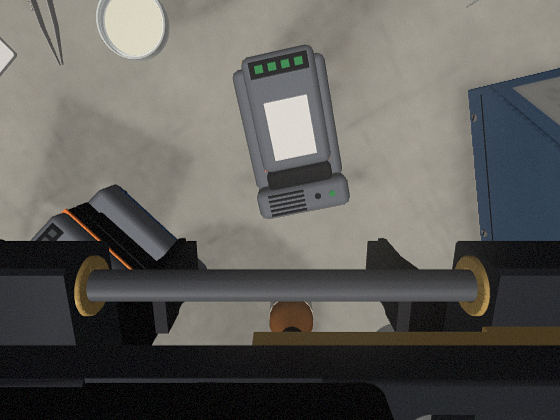

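The charged pack shows at rows 48–175, with a white label centred at ≈ (290,127) and green squares at (278,65).

```bash
python3 - <<'E'
from h import *
w=Cam("wrist");im=w.im
print("row120",[(x,im[120,x].tolist()) for x in range(236,340,4)])
l=locate(w,greymask(w,180,255,(255,85,325,170)),-25,0,.045,z0=(.565,.156));print("label",l)
o,y,_=l;_,R=shoe(o,y);print("origin by label",o-R@[.011,0,0])
for lo,hi in((80,112),(80,125)):
    print("top",locate(w,greymask(w,lo,hi,(230,40,345,172)),-25,0,.045,z0=(.565,.156)))
h=cv2.cvtColor(im,cv2.COLOR_RGB2HSV);m=cv2.inRange(h,(45,90,70),(85,255,255));m[:40]=0;m[90:]=0
k,_,s,ce=cv2.connectedComponentsWithStats(m);c=ce[1:][s[1:,4]>12];P=w.plane(c,.091);print("leds",((P-o)@R*1000).round(1).tolist())
s=r.sense();print(s["tcp_pos"])
E
```

```text
row120 [(236, [159, 155, 145]), (240, [155, 152, 139]), (244, [103, 105, 106]), (248, [113, 112, 118]), (252, [112, 113, 119]), (256, [105, 107, 109]), (260, [110, 111, 115]), (264, [114, 113, 119]), (268, [222, 216, 208]), (272, [222, 219, 213]), (276, [221, 218, 211]), (280, [220, 216, 212]), (284, [219, 214, 209]), (288, [220, 216, 208]), (292, [220, 217, 210]), (296, [222, 218, 212]), (300, [218, 212, 208]), (304, [219, 216, 209]), (308, [220, 215, 208]), (312, [111, 112, 118]), (316, [116, 117, 121]), (320, [100, 102, 105]), (324, [70, 69, 69]), (328, [110, 110, 114]), (332, [80, 80, 83]), (336, [151, 146, 136])]
label (array([0.5702, 0.1558, 0.045 ]), np.float64(-19.41), array([-0.  ,  0.  , 40.08, 29.79,  0.  ]))
origin by label [0.55982519 0.15945558 0.045     ]
top (array([0.5581, 0.1557, 0.045 ]), np.float64(-19.39), array([ 0.  ,  0.  , 77.31, 55.44,  0.  ]))
top (array([0.5637, 0.1571, 0.045 ]), np.float64(-19.38), array([ 0.  , -0.  , 87.04, 62.45, -0.  ]))
leds [[-42.0, 13.6, 46.0], [-42.0, 4.5, 46.0], [-42.0, -4.5, 46.0], [-42.1, -13.4, 46.0]]
[0.62249063 0.11914916 0.24009189]
```

```bash
python3 - <<'E'
from h import *
w,a,b=Cam("wrist"),Cam("scene"),Cam("side")
P=a.plane([(91,340)],0)[0];print("box base corner",P.round(3))
for z in (.05,.08,.1,.12,.15):
    print(z,"w4 corner",w.plane([(470,90)],z).round(3)[0],"scene px of it",a.proj(w.plane([(470,90)],z)).round(0)[0])
o,R=shoe((.5598,.1595,.045),-19.4);t=o+R@[-.0207,0,.0772]
print("tcp",t,"body end corners",[(t+R@np.array([x,.095,0])).round(3).tolist() for x in(-.0375,.0375)])
go(t+[0,0,.03],R@FL)
E
```

```text
box base corner [0.641 0.307 0.   ]
0.05 w4 corner [0.62  0.293 0.05 ] scene px of it [103. 315.]
0.08 w4 corner [0.614 0.278 0.08 ] scene px of it [111. 296.]
0.1 w4 corner [0.61  0.269 0.1  ] scene px of it [116. 283.]
0.12 w4 corner [0.606 0.259 0.12 ] scene px of it [121. 270.]
0.15 w4 corner [0.6   0.244 0.15 ] scene px of it [129. 251.]
tcp [0.54027529 0.16637574 0.1222    ] body end corners [[0.536, 0.268, 0.122], [0.607, 0.244, 0.122]]
shift [94.1, -1.8, 88.7] turn [-0.0046, -0.0077, -0.2036] deg 11.7
```

```bash

python3 -m pendant '[[[40,-1,10],[-0.002,-0.003,-0.09]],[[75,-2,40],[-0.0046,-0.0077,-0.2036]],[[94,-2,75],[-0.0046,-0.0077,-0.2036]],[[94,-2,88.7],[-0.0046,-0.0077,-0.2036]],[[94,-2,88.7],[-0.0046,-0.0077,-0.2036]]]' | grep tcp
python3 - <<'E'
import re
t=open('st.py').read();t=t.replace('S={','S={"full":((.5598,.1595,.045),-19.4,0),');open('st.py','w').write(t)
E
python3 st.py full [-20.7,0,77.2]
```

```text
tcp_pos: [0.5388, 0.1662, 0.1502]
t 17.85 tcp shoe [-22.08  -0.66 105.2 ] F [ 0.3 -0.3  0.6] M [-0.03 -0.15 -0.03] w 1.003
shift [-1.5, 0.8, 28.0] turn [-0.0038, -0.0032, 0.0011] deg 0.3
```

```bash

python3 -m pendant '[[[-1.5,0.8,14],[-0.004,-0.003,0.001]],[[-1.5,0.8,24],[-0.004,-0.003,0.001]],[[-1.5,0.8,28],[-0.004,-0.003,0.001]],[[-1.5,0.8,28],[-0.004,-0.003,0.001]]]' >/dev/null
python3 st.py full [-20.7,0,77.2]
python3 -m pendant '[[[0,0,0],[0,0,0]],[[0,0,0],[0,0,0]],[[0,0,0],[0,0,0]],[[0,0,0],[0,0,0]],[[0,0,0],[0,0,0]],[[0,0,0],[0,0,0]]]' 0 | grep -E 'gripper'
python3 st.py full [-20.7,0,77.2]
```

```text
t 18.25 tcp shoe [-19.05   0.81  78.9 ] F [0.5 0.4 0.5] M [-0.05 -0.17 -0.02] w 1.001
shift [1.7, -0.8, 1.7] turn [0.0032, 0.0026, -0.0012] deg 0.2
gripper_width: 0.57
gripper_force: 30.0
t 18.85 tcp shoe [-19.35   0.97  79.12] F [-1.1 -0.6  0.3] M [-0.09  0.04 -0.1 ] w 0.57
shift [1.4, -1.0, 1.9] turn [0.0036, 0.0027, -0.0009] deg 0.3
```

```bash

python3 -m pendant '[[[2,0,0],[0,0,0]],[[5,0,0],[0,0,0]],[[8,0,0],[0,0,0]],[[12,0,0],[0,0,0]],[[16,0,0],[0,0,0]],[[22,0,0],[0,0,0]],[[29,0,0],[0,0,0]],[[37,0,0],[0,0,0]],[[46,0,0],[0,0,0]],[[55,0,0],[0,0,0]]]' | grep -E 'wrist'
python3 st.py full
python3 -m pendant '[[[10,0,0],[0,0,0]],[[17,0,0],[0,0,0]],[[17,0,0],[0,0,0]]]' | grep -E 'wrist'
python3 st.py full
python3 -m pendant '[[[0,0,-20],[0,0,0]],[[0,0,-60],[0,0,0]],[[0,0,-110],[0,0,0]],[[0,0,-125],[0,0,0]],[[0,0,-125],[0,0,0]]]' | grep -E 'wrist|tcp'
python3 st.py samp [-150,0.6,160]
```

```text
wrist_force: [0.3, 0.1, -1.9]
t 19.85 tcp shoe [-75.77   0.37  78.22] F [ 0.2  0.2 -1.9] M [-0.09 -0.05 -0.01] w 0.575
wrist_force: [0.3, -0.6, -2.7]
t 20.15 tcp shoe [-92.46   0.79  78.71] F [ 0.4 -0.4 -2.7] M [-0.04 -0.09  0.02] w 0.57
tcp_pos: [0.4747, 0.1913, 0.2519]
wrist_force: [-0.1, -0.3, -3.2]
t 20.65 tcp shoe [-75.04 450.75 209.58] F [-1.6 -0.3 -2.7] M [-0.06 -0.04 -0.  ] w 0.574
shift [-68.6, -447.5, 75.7] turn [-0.0532, -0.4955, -0.2423] deg 31.8
```

```bash

python3 -m pendant '[[[-5,-30,0],[0,0,0]],[[-12,-75,5],[0,-0.05,0]],[[-20,-125,10],[0,-0.12,-0.05]],[[-28,-175,20],[-0.02,-0.2,-0.1]],[[-34,-225,30],[-0.03,-0.27,-0.15]],[[-42,-275,40],[-0.04,-0.35,-0.19]],[[-50,-325,55],[-0.05,-0.42,-0.22]],[[-58,-375,65],[-0.053,-0.4955,-0.2423]],[[-65,-425,75],[-0.053,-0.4955,-0.2423]],[[-68.6,-447.5,75.7],[-0.053,-0.4955,-0.2423]]]' | grep -E 'wrist|tcp'
python3 -m pendant '[[[0,0,0],[0,0,0]],[[0,0,0],[0,0,0]]]' | grep wrist
python3 st.py samp [-95,0.6,79]
```

```text
tcp_pos: [0.3979, -0.2033, 0.1813]
wrist_force: [-0.3, -1.0, -2.2]
wrist_force: [-0.1, 0.5, -3.0]
t 21.85 tcp shoe [-141.6    51.4   167.14] F [-1.6  0.5 -2.5] M [-0.    1.3   0.01] w 0.577
shift [-49.3, -50.1, 87.1] turn [-0.0052, -0.028, -0.005] deg 1.7
```

```bash

python3 -m pendant '[[[-5,-30,20],[-0.005,-0.028,-0.005]],[[-20,-50,45],[-0.005,-0.028,-0.005]],[[-44,-50,65],[-0.005,-0.028,-0.005]],[[-44,-50,65],[-0.005,-0.028,-0.005]],[[-44,-50,65],[-0.005,-0.028,-0.005]]]' | grep -E 'wrist|tcp'
python3 st.py samp [-95,0.6,79]; python3 -c "
from h import *
Cam('wrist','w5');Cam('side','s3')"
```

```text
tcp_pos: [0.4641, -0.2582, 0.1451]
wrist_force: [-1.0, 0.4, -3.8]
t 22.35 tcp shoe [-99.13   2.29 100.82] F [-2.7  0.3 -2.8] M [-0.02  1.39  0.01] w 0.576
shift [-4.1, -1.7, 21.8] turn [0.0018, -0.0007, 0.0025] deg 0.2
```

View pics/w5.png

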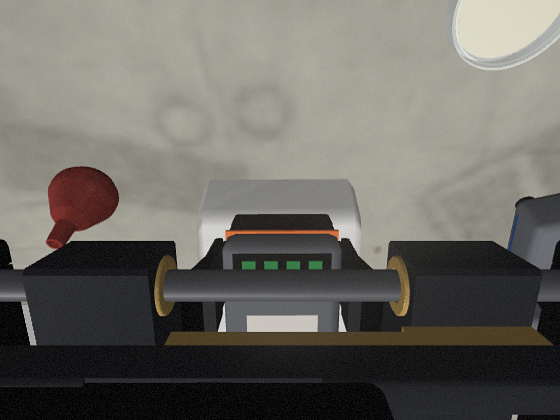

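The charged pack (green squares at (283,265)) is held straight and centred over the sampler's slope. I go to the rail's start and feed it on.

```bash

python3 -m pendant '[[[0,-1,10],[0.002,0,0.0025]],[[-4,-1.7,19],[0.002,0,0.0025]],[[-4,-1.7,21.8],[0.002,0,0.0025]],[[-4,-1.7,21.8],[0.002,0,0.0025]],[[-4,-1.7,21.8],[0.002,0,0.0025]]]' >/dev/null
python3 st.py samp [-85,0.6,79]
```

```text
t 22.95 tcp shoe [-93.85  -0.17  80.23] F [-1.1  0.3 -2.9] M [-0.    1.35  0.04] w 0.57
shift [-8.8, 0.8, 1.3] turn [-0.0013, 0.0034, -0.0006] deg 0.2
```

```bash

python3 -m pendant '[[[-4,0.8,1.3],[0,0.003,0]],[[-8.8,0.8,1.3],[0,0.003,0]],[[-8.8,0.8,1.3],[0,0.003,0]]]' >/dev/null; python3 st.py samp
for i in 1 2 3 4 5; do python3 -m pendant '[[[-2,0,0],[0,0,0]],[[-4,0,0],[0,0,0]]]' >/dev/null; python3 st.py samp; done; python3 st.py samp [-50,0.6,79]
```

```text
t 23.25 tcp shoe [-83.64   0.54  79.24] F [-1.3 -0.5 -2.1] M [-0.05  1.33  0.02] w 0.575
t 23.45 tcp shoe [-80.81   0.59  79.11] F [-0.7  0.1 -2. ] M [0.   1.3  0.02] w 0.571
t 23.65 tcp shoe [-76.74   0.56  79.06] F [-1.6  0.3 -2. ] M [-0.04  1.3  -0.01] w 0.573
t 23.85 tcp shoe [-72.73   0.57  79.05] F [-1.7 -0.2 -1.5] M [-0.03  1.31  0.01] w 0.574
t 24.05 tcp shoe [-68.77   0.59  79.03] F [-0.7  0.1 -2.8] M [-0.04  1.3  -0.  ] w 0.573
t 24.25 tcp shoe [-64.72   0.59  79.05] F [-1.7 -0.7 -3.6] M [-0.08  1.33  0.03] w 0.572
t 24.25 tcp shoe [-64.72   0.59  79.05] F [-1.7 -0.7 -3.6] M [-0.08  1.33  0.03] w 0.572
shift [-14.7, 0.0, 0.1] turn [-0.0014, 0.0008, -0.0006] deg 0.1
```

```bash

python3 -m pendant '[[[-4,0,0],[0,0,0]],[[-8,0,0],[0,0,0]],[[-12,0,0],[0,0,0]],[[-16,0,0],[0,0,0]],[[-20,0,0],[0,0,0]],[[-24,0,0],[0,0,0]],[[-27,0,0],[0,0,0]]]' >/dev/null; python3 st.py samp
for i in 1 2 3 4 5 6 7; do python3 -m pendant '[[[-1.5,0,0],[0,0,0]],[[-3,0,0],[0,0,0]]]' >/dev/null; python3 st.py samp; done
```

```text
t 24.95 tcp shoe [-38.04   0.62  79.06] F [-3.3 -1.3  1. ] M [-0.12  2.06 -0.04] w 0.572
t 25.15 tcp shoe [-37.4    0.76  78.94] F [-6.7 -0.6  1.3] M [-0.33  2.77 -0.04] w 0.574
t 25.35 tcp shoe [-36.07   0.89  78.81] F [-7.4  0.3  3.8] M [0.03 2.95 0.04] w 0.569
t 25.55 tcp shoe [-29.53   0.39  79.4 ] F [-4.  -1.1  0.2] M [ 0.01  1.73 -0.02] w 0.574
t 25.75 tcp shoe [-25.63   0.5   79.31] F [-2.7 -0.2  2.6] M [0.04 1.57 0.  ] w 0.575
t 25.95 tcp shoe [-21.63   0.47  79.24] F [-0.1  0.2  0.2] M [ 0.02  1.1  -0.01] w 0.574
t 26.15 tcp shoe [-18.97   0.58  79.  ] F [-0.3 -0.1 -1.5] M [-0.06  1.11  0.01] w 0.571
t 26.35 tcp shoe [-17.75   0.69  78.9 ] F [-3.4  0.1  1.7] M [-0.05  1.85  0.03] w 0.57
```

Same signature as at the charger: hump passed, pull-in, then the stop. I push firmly onto the end stop, then do a pull test.

```bash

for i in 1 2 3; do python3 -m pendant '[[[-1.5,0,0],[0,0,0]],[[-3,0,0],[0,0,0]]]' >/dev/null; python3 st.py samp; done
python3 -m pendant '[[[3,0,0],[0,0,0]],[[8,0,0],[0,0,0]],[[9,0,0],[0,0,0]]]' >/dev/null; python3 st.py samp
for i in 1 2 3; do python3 -m pendant '[[[0.7,0,0],[0,0,0]],[[1.5,0,0],[0,0,0]]]' >/dev/null; python3 st.py samp; done
```

```text
t 26.55 tcp shoe [-16.84   0.73  78.94] F [-6.9 -1.   6.2] M [-0.15  2.91  0.03] w 0.571
t 26.75 tcp shoe [-16.17   0.79  78.93] F [-10.4  -0.9   9. ] M [-0.14  3.78  0.05] w 0.568
t 26.95 tcp shoe [-15.48   0.8   78.97] F [-14.1  -2.6  12.6] M [-0.44  4.91  0.15] w 0.57
t 27.25 tcp shoe [-17.75   0.51  78.96] F [-3.  -0.  -0.9] M [-0.04  1.69  0.02] w 0.574
t 27.45 tcp shoe [-17.89   0.54  78.97] F [-1.3  0.  -1.1] M [-0.07  1.39  0.03] w 0.574
t 27.65 tcp shoe [-18.94   0.54  79.07] F [-0.2 -0.6 -1.5] M [-0.05  1.09  0.02] w 0.57
t 27.85 tcp shoe [-19.85   0.42  79.32] F [ 0.4 -0.6 -3.2] M [0.05 0.46 0.05] w 0.572
```

```bash

python3 -m pendant '[[[-4,0,0],[0,0,0]],[[-8,0,0],[0,0,0]],[[-13,0,0],[0,0,0]],[[-15,0,0],[0,0,0]],[[-15,0,0],[0,0,0]]]' >/dev/null; python3 st.py samp
python3 -m pendant '[[[4,0,0],[0,0,0]],[[9,0,0],[0,0,0]],[[11,0,0],[0,0,0]],[[11,0,0],[0,0,0]]]' >/dev/null; python3 st.py samp
cat > led.py <<'E'
from h import *
w=Cam("wrist");h=cv2.cvtColor(w.im,cv2.COLOR_RGB2HSV);m=cv2.inRange(h,(45,90,60),(85,255,255));m[:,:225]=0;m[:,340:]=0
k,_,s,ce=cv2.connectedComponentsWithStats(m);print("leds",[c.round(1).tolist() for c,a in zip(ce[1:],s[1:,4]) if a>25])
E
python3 led.py
python3 -m pendant '[[[0,0,0],[0,0,0]],[[0,0,0],[0,0,0]]]' 0.64 | grep grip
python3 led.py
python3 -m pendant '[[[0,0,0],[0,0,0]],[[0,0,0],[0,0,0]],[[0,0,0],[0,0,0]]]' | grep grip
python3 led.py
```

```text
t 28.35 tcp shoe [-15.27   0.81  79.02] F [-13.4   0.4  12.1] M [-0.15  4.84  0.16] w 0.573
t 28.75 tcp shoe [-17.62   0.6   78.97] F [-1.6  0.2 -1. ] M [-0.11  1.75  0.06] w 0.573
leds [[248.4, 264.8], [270.6, 264.7], [292.7, 264.8], [315.1, 264.8]]
gripper_width: 0.627
gripper_force: 0.0
leds [[248.5, 255.5], [270.9, 255.4], [293.5, 255.5], [315.6, 255.6]]
gripper_width: 0.637
gripper_force: 0.0
leds [[248.5, 259.5], [270.5, 259.8], [292.6, 260.2], [314.9, 260.5], [338.8, 319.9]]
```

```bash
python3 st.py samp; python3 led.py
python3 -m pendant '[[[0,0,0],[0,0,0]],[[0,0,0],[0,0,0]],[[0,0,0],[0,0,0]],[[0,0,0],[0,0,0]]]' | grep grip
python3 led.py;python3 st.py samp
```

```text
t 29.4 tcp shoe [-17.18   0.55  79.13] F [-0.3 -0.4  0.2] M [-0.09  0.88  0.05] w 0.638
leds [[248.5, 260.1], [270.5, 260.5], [292.5, 260.5], [314.9, 260.5], [338.8, 319.0]]
gripper_width: 0.639
gripper_force: 0.0
leds [[248.5, 260.5], [270.5, 260.5], [292.5, 260.8], [314.9, 261.2], [338.9, 319.8]]
t 29.9 tcp shoe [-17.39   0.52  79.1 ] F [-0.3  0.2  0.3] M [-0.03  0.94  0.02] w 0.639
```

```bash

python3 -m pendant '[[[0,0,0],[0,0,0]],[[0,0,0],[0,0,0]],[[0,0,0],[0,0,0]],[[0,0,0],[0,0,0]]]' 1 | grep grip
python3 led.py
python3 -m pendant '[[[0,0,-20],[0,0,0]],[[0,0,-55],[0,0,0]],[[0,0,-60],[0,0,0]],[[0,0,-60],[0,0,0]]]' | grep tcp
python3 - <<'E'
from h import *
o,R=shoe((.5989,-.2732,.105),-5.39,29);go(o+R@[.04,0,.196],R@FL)
E
```

```text
gripper_width: 0.92
gripper_force: 0.0
leds [[248.5, 260.5], [270.5, 260.5], [292.4, 260.7], [314.8, 261.1], [338.8, 320.6]]
tcp_pos: [0.5167, -0.2649, 0.2197]
shift [-56.9, -0.6, -55.4] turn [-0.0018, 0.0038, -0.0006] deg 0.2
```

```bash

python3 -m pendant '[[[0,0,-40],[0,0,0]],[[-30,0,-55],[0,0,0]],[[-57,0,-55],[0,0,0]],[[-57,0,-55],[0,0,0]],[[-57,0,-55],[0,0,0]]]' | grep tcp
python3 - <<'E'
from h import *
w=Cam("wrist","w6");o,R=shoe((.5989,-.2732,.105),-5.39,29);c=w.proj(o+R@[0,0,.046])[0];print(c)
cs=w.proj((R@np.array([[-.043,-.03,.046],[.039,.03,.046]]).T).T+o).astype(int);b=(*cs.min(0),*cs.max(0));print(b)
for lo,hi in((80,112),(75,120)): print(rect(w,greymask(w,lo,hi,b),o,R,.046))
b2=w.proj((R@np.array([[-.015,-.018,.046],[.036,.018,.046]]).T).T+o).astype(int)
print("label",rect(w,greymask(w,160,255,(*b2.min(0),*b2.max(0))),o,R,.046))
E
```

```text
tcp_pos: [0.5395, -0.2666, 0.2922]
[281.0951499  162.98063397]
(np.int64(236), np.int64(99), np.int64(321), np.int64(215))
[ 0.22 -1.37 74.88 46.52 -0.48]
[-0.55 -1.   76.43 47.28 -0.46]
label [11.15 -0.39 39.1  29.55 -0.1 ]
```

View pics/w6.png

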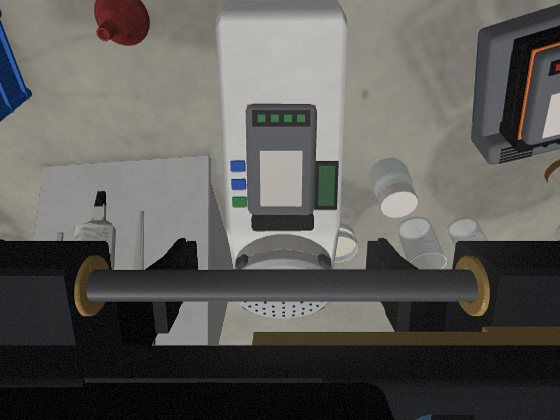

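The sampler's pack is home: its label sits at x = 11.15 mm, and the spent pack's was at 11.0. One check of the spent pack in its charger follows, on the way out.

```bash
python3 - <<'E'
from h import *
o,R=shoe((.5776,-.0441,.045),12.7,0);go(o+R@[.07,0,.2],R@FL)
E
```

```text
shift [-50.8, 247.0, 81.4] turn [-0.0794, 0.499, -0.3106] deg 34.0
```

```bash

python3 -m pendant '[[[0,40,0],[0,0.05,0]],[[-10,85,0],[-0.02,0.12,-0.07]],[[-25,130,20],[-0.04,0.25,-0.15]],[[-40,190,50],[-0.06,0.37,-0.23]],[[-51,247,81],[-0.079,0.499,-0.31]],[[-51,247,81],[-0.079,0.499,-0.31]],[[-51,247,81],[-0.079,0.499,-0.31]],[[-51,247,81],[-0.079,0.499,-0.31]],[[-51,247,81],[-0.079,0.499,-0.31]]]' | grep -E "tcp|time"
python3 - <<'E'
from h import *
w=Cam("wrist","w7");o,R=shoe((.5776,-.0441,.045),12.7,0)
b2=w.proj((R@np.array([[-.015,-.018,.046],[.036,.018,.046]]).T).T+o).astype(int);b=(*b2.min(0),*b2.max(0));print(b)
print("label",rect(w,greymask(w,160,255,b),o,R,.045))
g=w.im.mean(2);u=w.proj(o+R@[.0,.0,.045])[0].astype(int);print(u,[(y,round(g[y,u[0]])) for y in range(20,240,3)])
cv2.imwrite("pics/c7.png",cv2.resize(w.im[20:240,180:390,::-1],None,fx=2.5,fy=2.5))
E
```

```text
time_s: 32.2
tcp_pos: [0.6458, -0.03, 0.2475]
(np.int64(258), np.int64(95), np.int64(308), np.int64(167))
label [10.58 -0.61 39.54 30.32 -0.09]
[284 117] [(20, 121), (23, 120), (26, 117), (29, 114), (32, 118), (35, 119), (38, 121), (41, 120), (44, 121), (47, 121), (50, 125), (53, 122), (56, 79), (59, 95), (62, 40), (65, 44), (68, 44), (71, 42), (74, 50), (77, 43), (80, 113), (83, 112), (86, 111), (89, 110), (92, 112), (95, 114), (98, 114), (101, 111), (104, 220), (107, 211), (110, 214), (113, 210), (116, 214), (119, 214), (122, 210), (125, 213), (128, 214), (131, 214), (134, 212), (137, 211), (140, 211), (143, 211), (146, 208), (149, 211), (152, 211), (155, 210), (158, 210), (161, 102), (164, 110), (167, 99), (170, 74), (173, 47), (176, 48), (179, 46), (182, 45), (185, 46), (188, 42), (191, 97), (194, 39), (197, 110), (200, 60), (203, 34), (206, 107), (209, 59), (212, 39), (215, 97), (218, 123), (221, 124), (224, 125), (227, 124), (230, 124), (233, 121), (236, 123), (239, 123)]
```

View pics/c7.png

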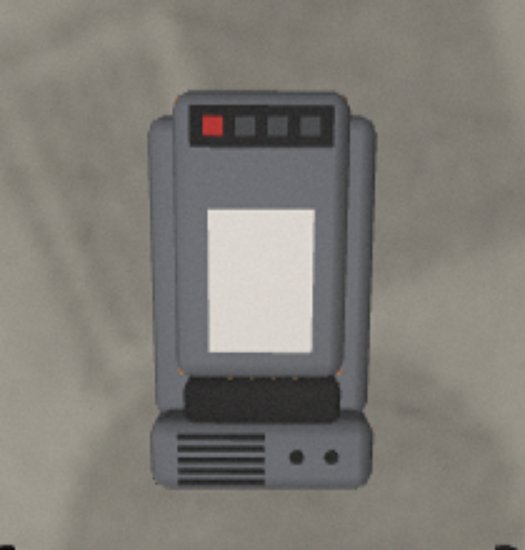

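The spent pack sits square in its charger against the end stop. Its label is at x = 10.6 mm, and the home value is ≈ 11. Nothing touches the arm, so I hand in the job.

```bash
python3 -c "
from station import r
print(r.finish_job())"
```

```text
the job is handed in; nothing more can be done
None
```

The packs are swapped and the job is handed in: the spent pack is in the charger that was empty, and the charged pack is on the sampler and stayed there by itself after release; both look clicked home by push force and camera check, though I did not read the detent balls directly.

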